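Unlock the prototype case and hold the key turned

ROBOT

A 6-joint arm with a two-finger parallel gripper is mounted at the origin on the work surface. World frame = base frame: x ahead of the robot, y to its left, z up, the work surface at z = 0. Lengths are in m, angles in degrees, forces in N, time in s.
With the tool pointing down it reaches from about 0.425 to 0.95 m from the base axis. Payload 3.5 kg.
Tool frame: the origin (TCP) lies on the centre line of the jaws, within the pads' length; the fingertips stand r.tcp_to_tips ahead of it and the grasp point (between the pads) lies 8 mm behind it (r.tcp_to_tips is the distance from the TCP to the fingertips, in m); z points along the fingers, y is the direction in which the jaws open and shut (so a half turn about z gives the same grasp; the last joint's range is limited). The gripper opens to 85 mm and grips with 20 to 120 N. Pads are 22 mm wide; open, the fingers measure 114 mm over their backs; the gripper's body (76 mm by 85 mm) begins 54 mm behind the grasp point. The pads swing forward as they close: fully open they stand 13 mm farther back than shut.
Start: joints at [55.806, 16.404, 90.338, -0, 73.258, -8.594], TCP at [0.292, 0.609, 0.242] pointing down, gripper open.
Joint ranges: [-158.93, 158.93], [-51.34, 127.21], [12.03, 142.37], [-87.48, 267.48], [13.55, 161.25], [-162.69, 162.69]. Speed limits (degrees/s): [159.86, 159.86, 180, 180, 180, 180].

INTERFACE

Orientations are given as [roll, pitch, yaw] about the fixed x, y, z axes, in that order (R = Rz(yaw) Ry(pitch) Rx(roll)).
In Python, from workcell import r gives the robot as it stands. Calls block until the motion is done:
- r.reach(position, orientation): joint-space move of the TCP to a pose.
- r.move_linear(position, attitude=None, rate=0.15): straight line of the TCP; attitude=None keeps the orientation; rate is the mean speed in m/s.
- r.set_joints(angles): joint-space move.
- r.move_gripper(opening, grip_force=None): finger opening in m; grip_force is the grip in N (None keeps the last); returns when the fingers have stopped.
- r.hold(seconds).
- r.ik(position, orientation): joint angles nearest the present ones, or None.
- r.camera(name): name is "side" or "top" or "wrist"; returns the picture (400x640x3 uint8, red, green, blue); there is no depth.
- r.camera_params(name): a dict with "fx", "fy", "cx", "cy" (pixels), "D" ([k1, k2, p1, p2, k3] as OpenCV has them; the pictures are not rectified), "xyz" and "orientation" of the camera in the world; the wrist camera has in their place "hand_eye" (4x4, takes a point from camera to tool coordinates, whose origin is the TCP and whose axes are the flange's). Camera axes: x right, y down, z forward; pixel columns grow to the right and rows downward; lengths in m; the calibration is good to about 2 mm. A picture is of the moment at which its call begins: read the wrist's pose just before it. camera_params takes no time and is no camera call.
A pose or a line that the arm cannot do raises r.PlanningError and nothing moves.
- r.finish_job(): hands the job in, once; it reports no verdict.
Trained networks look in the newest picture that a camera, given by its name, has taken for a name from the list of things; names that differ only in an ending like _2 or _b are one class to them, and where a whole thing is asked for, a point or a joint stands for the part that bears it (a point fixed in the world has none). Each returns a list of dicts, best first, with "conf" (0 to 1); they miss things now and then, are a little off and sometimes report something else, mostly with a low value. They report only what shows in the picture. A call takes as long as a camera call. They do not tell look-alikes from the thing itself.
- r.find_in(name, camera): "extent" ([left, top, right, bottom] in pixels, round what is visible of it).
Readings, each from a call of its own:
- r.current_time(): time.
- r.current_joints(): joint angles.
- r.current_qvel(): joint speeds.
- r.current_joint_torque(): joint torques, N m.
- r.current_eef_pos(): TCP position.
- r.current_eef_rot(): TCP orientation.
- r.current_wrist_force(): force on the tool from outside, world axes, zero at the start.
- r.current_wrist_torque(): the same for the moment, N m.
- r.current_grip_width(): finger opening in m.
Only numpy, scipy, OpenCV 4.12 (cv2) and the standard library are available. Lean on these libraries where they do the work, as an engineer would, in place of code of your own. Each camera call takes 0.05 s, during which the arm holds its last target. There are 200 camera calls.

TASK

Take the key with the blue bow out of its stand, push it fully home into the brass lock on the front of the display case, pushing and wiggling it past the sticky pins as needed, and turn it a quarter turn clockwise (seen from above) as far as it will go, so that the bolt draws back off the lid. The lock springs back by itself, so finish while still gripping the key, upright and fully in, and holding it turned. Leave the orange spare key in its stand and do not disturb anything else on the desk.

Things in the scene. Friction and masses are not known exactly. Their poses are not given: they have to be found in the camera images.
- key_blue: The key to use: steel blade down, blue plastic bow (grip) on top; about 35 g. Origin at the blade's lowest tip; z up to the bow, x across the blade's width, y through its thickness. It starts upright in its stand, its shoulder resting on the stand's top (tip 12 mm above the table). Blade from the tip: bit 16 mm (x) by 5 mm (y), 0 to 18 mm; round 5 mm neck, 18 to 28 mm. Fits either way round.
- blue_shoulder (a point): On the blue key: middle of the bow's underside (the shoulder), 28 mm above the blade's tip, axes as the key's. The bow goes up 40 mm from here, 30 mm wide (x) and 12 mm thick (y): pinch it across y. The lowest 5 mm of the bit narrow from 16 to 11 mm at the nose.
- stand_blue: Fixed wooden block, 56 mm (x) by 50 mm (y) by 40 mm tall, with a slot 17.5 by 6.5 mm, 32 mm deep, along x in the middle of its top; the blue key starts in it, blade width along x. Origin at the centre of its underside, z up. It may be in either of two places, swapped with the orange key's stand.
- keyhole (a point): Centre of the keyhole's mouth, on top of the lock at the case's front, 85 mm above the table. x along the slot (towards the case), y across, z up. Lock: steel block 56 (x) by 60 mm (y), brass top plate 6 mm thick; slot 17.5 by 6.5 mm, 1.5 mm chamfer. The key goes straight down, blade width along the slot; home, its shoulder rests on the plate and its tip is 28 mm below here.
- pins (a point): Inside the keyway, on its axis, 16 mm below the mouth, between two sprung sticky pins that stand 2 mm into the path of the key's two narrow edges. The nose meets them with the tip about 16 and 22 mm deep; they stick: pushed straight it takes up to 30 N, with small yaw wiggles (0.05 rad) 5 to 10 N. The plate lets the key turn only within 4 mm of home, and then keeps it from coming out.
- case: Fixed aluminium display case with a clear lid and spectacle frames inside, 160 mm (x) by 240 mm (y) by 70 mm tall. Origin at the centre of its underside, axes as the keyhole's. The keyhole is 108 mm in front (to -x) of the origin, on the middle of the front.
- lock (a joint): Turn of the lock's plug about the vertical through the keyhole, rad: 0 at rest with the slots in line (the start), growing clockwise seen from above to a hard stop at 1.57, a quarter turn. A spring turns it back with 0.03 N m at rest, 0.07 N m at the stop. The key has about 0.12 rad of play in it, so the hand turns a little further than the plug.
- bolt (a joint): Travel in m of the steel bolt that locks the lid, driven by the lock: 0 locked, about 0.019 drawn back at a full quarter turn.
- key_orange: Spare key of the same shape with an orange bow, standing in its own stand; to be left alone. Origin at the blade's tip, 12 mm above the table; its bow's top is at 80 mm.
- stand_orange: Fixed wooden block like the blue key's stand (56 by 50 by 40 mm tall), holding the orange key. Origin at the centre of its underside.
- mug: White mug, 76 mm across without its handle, 90 mm tall. Bystander. Origin at the centre of its underside.
- pen_cup: Black pen cup, 72 mm across, 100 mm tall, with three pens up to about 155 mm high. Bystander. Origin at the centre of its underside.
- caliper: Digital caliper lying flat, 200 mm long (along its x), 12 mm thick. Bystander. Origin at its middle, on the underside.
- yellow_lens: Yellow lens lying flat, about 40 by 68 mm, 4 mm thick. Bystander. Origin at the centre of its underside.
- blue_lens: Blue lens lying flat, about 40 by 68 mm, 4 mm thick. Bystander. Origin at the centre of its underside.
- white_frame: White spectacle frame standing on its rims and temple ends, 134 mm wide (y), about 140 mm deep (to +x), 36 mm tall. Bystander. Origin under the middle of the front.
- cleaner: Amber bottle of lens cleaner, 44 mm across, 120 mm tall. Bystander. Origin at the centre of its underside.
There are look-alikes about, which are no part of the job. Leave any purple look-alike of the stand_blue alone.

How it is judged (in metres and radians):
On the way, in this order (a step that is already met when the one before it is completed fails the run):
1. the blue key is drawn up out of its stand (z of key_blue in the frame of stand_blue above 0.045 m and contact force between the fingers and key_blue above 2 N), for 0.05 s.
2. the blue key is fully home in the lock, not yet turned (z of key_blue in the frame of keyhole below -0.0245 m and horizontal distance between key_blue and keyhole below 0.004 m and angle between key_blue's own z axis and vertical below 0.12 rad and value of joint lock below 0.4 rad), for 0.05 s.
3. the key is turned a quarter clockwise in the gripper's hold (z of key_blue in the frame of keyhole below -0.0245 m and horizontal distance between key_blue and keyhole below 0.004 m and angle between key_blue's own z axis and vertical below 0.12 rad and value of joint lock above 1.27 rad and contact force between the fingers and key_blue above 2 N), for 0.3 s.
At the end, for the whole second after the job is handed in: Blue key upright (0.12 rad) in the lock, tip over 24.5 mm below the keyhole mouth (28 is home) and within 4 mm of its axis; lock still, at 1.27 rad or more (stop 1.57); fingers grip the key with over 2 N; orange key within 20 mm and other things within 30 mm of their start (all of step 3 and velocity of joint lock below 0.2 rad/s and not (distance of mug from where it was at the start of the episode above 0.03 m) and not (distance of pen_cup from where it was at the start of the episode above 0.03 m) and not (distance of caliper from where it was at the start of the episode above 0.03 m) and not (distance of yellow_lens from where it was at the start of the episode above 0.03 m) and not (distance of blue_lens from where it was at the start of the episode above 0.03 m) and not (distance of white_frame from where it was at the start of the episode above 0.03 m) and not (distance of cleaner from where it was at the start of the episode above 0.03 m) and not (distance of key_orange from where it was at the start of the episode above 0.02 m)); the arm keeps its last pose, push and grip.
It fails at once if a bystander was shifted by more than 30 mm or knocked over (distance of any of mug, pen_cup, caliper, yellow_lens, blue_lens, white_frame, cleaner from where it was at the start of the episode above 0.03 m or angle between any of mug, pen_cup, caliper, yellow_lens, blue_lens, white_frame, cleaner's own z axis and vertical above 0.5 rad).
It fails at once if the orange spare key was taken or shifted in its stand by more than 20 mm (distance of key_orange from where it was at the start of the episode above 0.02 m).
It also fails if it takes over 45 s, if anything falls off the work surface, if the arm or the gripper's body presses on something with over 40 N, if the wrist force passes 120 N, or if a joint passes its speed limit or range.

## Working session

There is one attempt and no reset: what is moved stays moved. The work goes in short steps, each a Python script; the robot and the scene stay as the last script left them, time stands still between calls to the robot, and variables do not carry over. Pictures are saved under pics/ and viewed, about 8 in all and at most 12, crops included, and the job is handed in when it is done.

```bash
mkdir -p pics; ls; python3 - <<'E'
from workcell import r
import cv2,numpy as np
for c in ["top","side"]:
    im=r.camera(c); cv2.imwrite(f"pics/{c}0.png",im[:,:,::-1])
    p=r.camera_params(c); print(c,{k:np.round(v,4).tolist() for k,v in p.items()})
    for n in ["key_blue","stand_blue","key_orange","stand_orange","keyhole","case"]:
        try: print(n,[(np.round(d["extent"],0).tolist(),round(d["conf"],2)) for d in r.find_in(n,c)[:4]])
        except Exception as e: print(n,e)
p=r.camera_params("wrist"); print({k:np.round(v,4).tolist() for k,v in p.items()}, r.tcp_to_tips, r.current_eef_rot(), r.current_time())
E
```

```text
pics
top {'fx': 424.3519, 'fy': 424.3519, 'cx': 319.7731, 'cy': 192.5149, 'D': [0.0152, 0.0, 0.0, 0.0, 0.0], 'xyz': [0.4307, 0.0343, 1.4242], 'orientation': [-174.8953, -0.5918, -90.2813]}
key_blue []
stand_blue [([433.0, 235.0, 452.0, 254.0], 0.87), ([432.0, 201.0, 451.0, 224.0], 0.48)]
key_orange [([395.0, 217.0, 403.0, 222.0], 0.63)]
stand_orange [([389.0, 209.0, 409.0, 227.0], 0.52)]
keyhole []
case [([265.0, 121.0, 352.0, 198.0], 0.57)]
side {'fx': 408.6091, 'fy': 408.6091, 'cx': 312.4114, 'cy': 200.2102, 'D': [0.0215, 0.0, 0.0, 0.0, 0.0], 'xyz': [0.1533, -0.7239, 0.5762], 'orientation': [-118.7145, 0.3649, -28.809]}
key_blue [([392.0, 327.0, 408.0, 360.0], 0.76)]
stand_blue [([377.0, 333.0, 421.0, 388.0], 0.95), ([261.0, 139.0, 275.0, 175.0], 0.39)]
key_orange [([328.0, 280.0, 345.0, 303.0], 0.52)]
stand_orange [([317.0, 294.0, 356.0, 331.0], 0.59), ([377.0, 333.0, 420.0, 387.0], 0.56)]
keyhole [([293.0, 177.0, 400.0, 245.0], 0.71)]
case [([294.0, 181.0, 400.0, 250.0], 0.85), ([330.0, 280.0, 345.0, 303.0], 0.49), ([446.0, 218.0, 490.0, 298.0], 0.31)]
{'fx': 299.621, 'fy': 299.621, 'cx': 317.6133, 'cy': 195.071, 'D': [-0.0087, 0.0, 0.0, 0.0, 0.0], 'hand_eye': [[0.0001, -0.964, -0.2661, 0.0664], [1.0, 0.0002, -0.0005, -0.0003], [0.0005, -0.2661, 0.964, -0.1312], [0.0, 0.0, 0.0, 1.0]]} 0.011 [1.79994877e+02 9.99846413e-04 1.54399858e+02] 0.7
```

```bash
python3 - <<'E'
import cv2,numpy as np
t=cv2.imread("pics/top0.png")[100:290,230:480]; s=cv2.imread("pics/side0.png")[130:400,240:500]
a=cv2.resize(t,None,fx=3.2,fy=3.2,interpolation=cv2.INTER_CUBIC)
cv2.imwrite("pics/t1.png",a[:600,:800]); cv2.imwrite("pics/s1.png",cv2.resize(s,None,fx=2.2,fy=2.2,interpolation=cv2.INTER_CUBIC))
E
```

```text
(no output)
```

View pics/t1.png

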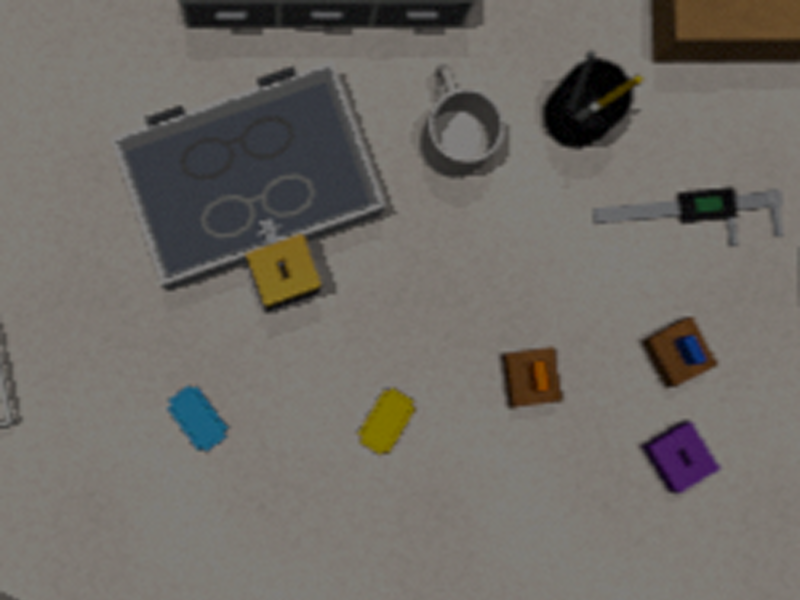

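View pics/s1.png

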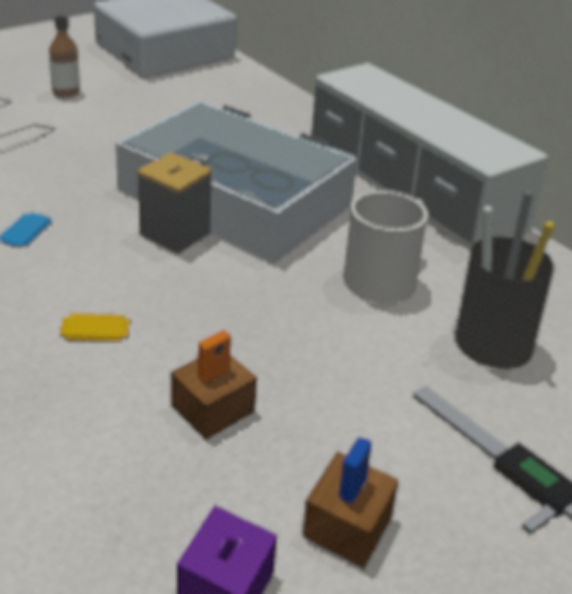

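The side view shows the blue key in the rearmost wooden stand, at about (400,345). The orange key is in the left stand and the purple block is an empty decoy. In the top view the blue stand is at about (442,210) and the keyhole at about (319,184). Next I'll get rough positions from the top camera and take close wrist views.

```bash
cat > h.py <<'E'
from workcell import r
import cv2,numpy as np
from scipy.spatial.transform import Rotation as Ro
def pose(c):
    p=r.camera_params(c)
    if c=="wrist":
        T=np.eye(4);T[:3,:3]=Ro.from_euler("xyz",r.current_eef_rot(),degrees=True).as_matrix();T[:3,3]=r.current_eef_pos()
        T=T@np.array(p["hand_eye"])
    else:
        T=np.eye(4);T[:3,:3]=Ro.from_euler("xyz",p["orientation"],degrees=True).as_matrix();T[:3,3]=p["xyz"]
    return p,T
def toplane(uv,z,c,PT=None):
    p,T=PT or pose(c)
    K=np.array([[p["fx"],0,p["cx"]],[0,p["fy"],p["cy"]],[0,0,1]])
    n=cv2.undistortPoints(np.array(uv,float).reshape(-1,1,2),K,np.array(p["D"])).reshape(-1,2)
    d=np.c_[n,np.ones(len(n))]@T[:3,:3].T
    return T[:3,3]+d*((z-T[2,3])/d[:,2])[:,None]
def ang(v): return np.degrees(np.arctan2(v[1],v[0]))
E
cat > a.py <<'E'
from h import *
c=lambda l:[(230+x/3.2,100+y/3.2) for x,y in l]
bs=toplane(c([(683,318),(716,358),(672,385),(645,347)]),.04,"top"); ctr=bs.mean(0)
print("stand corners",bs[:,:2].round(3).tolist(),ctr.round(3),[ang(bs[i+1]-bs[i]).round(1) for i in range(3)],np.linalg.norm(np.diff(bs,axis=0),axis=1).round(3))
print("bow top",toplane(c([(692,350)]),.08,"top").round(3))
k=toplane(c([(284,269),(281,260),(288,279)]),.085,"top");print("hole",k[0].round(3),ang(k[1]-k[2]).round(1))
f=toplane(c([(165,275),(383,205)]),.07,"top");print("case front normal",(ang(f[1]-f[0])+90).round(1),f.round(3).tolist())
E
python3 a.py
```

```text
stand corners [[0.53, -0.386], [0.489, -0.418], [0.462, -0.372], [0.501, -0.346]] [ 0.495 -0.38   0.04 ] [np.float64(-141.7), np.float64(120.8), np.float64(34.2)] [0.052 0.053 0.047]
bow top [[ 0.495 -0.381  0.08 ]]
hole [0.577 0.023 0.085] 19.9
case front normal 17.7 [[0.573, 0.142, 0.07], [0.643, -0.077, 0.07]]
```

```bash
python3 - <<'E'
from h import *
for n,p,ys in [("key",[.495,-.381,.055],[36,-144]),("lock",[.577,.023,.1],[18,-162]),("turned",[.577,.023,.1],[18-100,-162-100])]:
    for y in ys:
        q=r.ik(p,[180,0,y]); print(n,y,None if q is None else np.round(q,1).tolist())
# view key with yaw 36, tool x axis = key x
r.move_gripper(0.05)
r.reach([.495,-.381,.18],[180,0,36]) 
r.hold(.3)
PT=pose("wrist"); im=r.camera("wrist"); cv2.imwrite("pics/wk.png",im[:,:,::-1])
import pickle; pickle.dump(PT,open("wk.pkl","wb"))
print(r.current_eef_pos(),r.current_joints(),r.current_time())
E
```

```text
key 36 [-46.9, 22.3, 104.1, -0.0, 53.5, 7.1]
key -144 None
lock 18 [-7.8, 13.4, 110.1, -0.0, 56.5, 64.2]
lock -162 [-7.8, 13.4, 110.1, 0.0, 56.5, -115.8]
turned -82 None
turned -262 [-7.8, 13.4, 110.1, -0.0, 56.5, -15.8]
[ 0.49508918 -0.38088536  0.18000642] [-4.68677708e+01  1.33734558e+01  1.00771932e+02 -7.15882290e-05
  6.58555626e+01  7.11944379e+00] 5.0167
```

View pics/wk.png

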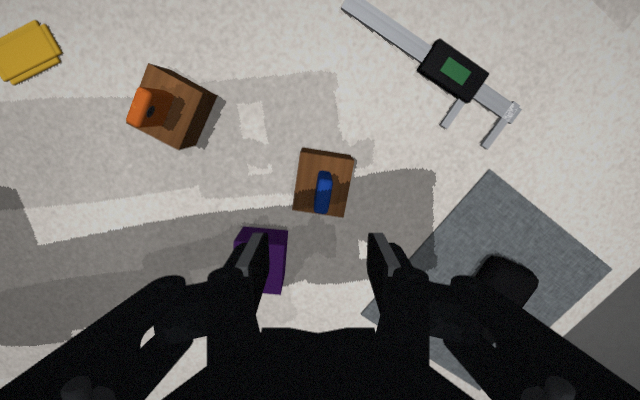

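The wrist view shows the blue bow at about (323,192) on its wooden stand, near the image centre. I'll zoom in to measure it.

```bash
python3 - <<'E'
from h import *
import pickle
PT=pickle.load(open("wk.pkl","rb")); im=cv2.imread("pics/wk.png")
hsv=cv2.cvtColor(im,cv2.COLOR_BGR2HSV); m=cv2.inRange(hsv,(105,120,30),(125,255,255)); m[:, :300]=0;m[:,345:]=0;m[:140]=0;m[220:]=0
for t in (30,100,125,150):
    mm=((m>0)&(hsv[...,2]>t)).astype(np.uint8); pts=np.argwhere(mm)[:,::-1].astype(np.float32)
    if len(pts)<20: continue
    w=toplane(pts,.08,"wrist",PT)[:,:2]; rc=cv2.minAreaRect((w*1000).astype(np.float32)); print(t,len(pts),np.round(rc[0],1),np.round(rc[1],1),round(rc[2],1),pts.min(0),pts.max(0))
wd=cv2.inRange(hsv,(5,60,60),(20,255,255)); wd[:,:285]=0;wd[:,362:]=0;wd[:140]=0;wd[225:]=0
cv2.imwrite("pics/wkc.png",cv2.resize(im[135:230,275:370],None,fx=6,fy=6,interpolation=cv2.INTER_CUBIC))
for v in (80,95): 
    mm=((wd>0)&(hsv[...,2]>v))|(m>0); pts=np.argwhere(mm)[:,::-1]; w=toplane(pts,.04,"wrist",PT)[:,:2]; rc=cv2.minAreaRect((w*1000).astype(np.float32)); print("stand",v,len(pts),np.round(rc[0],1),np.round(rc[1],1),round(rc[2],1))
E
```

```text
30 608 [ 503.  -381.5] [34.6 12.4] 26.7 [314. 171.] [332. 213.]
100 142 [ 508.2 -379.2] [10.  10.4] 26.8 [317. 179.] [331. 191.]
125 100 [ 508.6 -379.1] [8.1 8.7] 36.1 [319. 180.] [330. 190.]
stand 80 2109 [ 501.6 -382.8] [60.  50.1] 26.8
stand 95 1972 [ 499.8 -383.8] [55.6 50.1] 26.8
```

View pics/wkc.png

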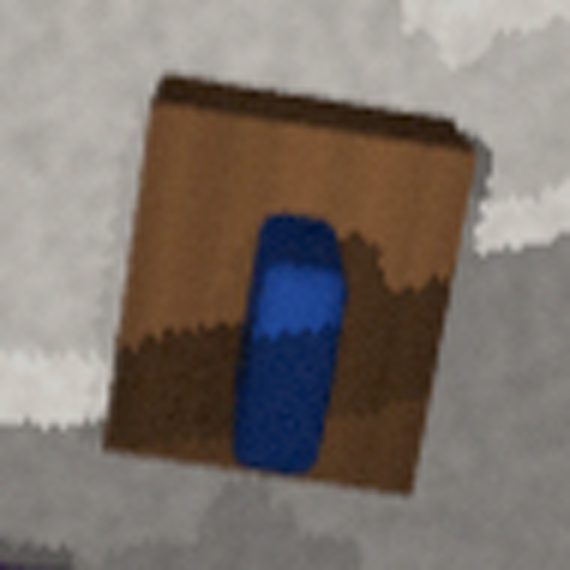

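The stand top fits 55.6 x 50.1 mm at yaw 26.8°, and the bow lies at the same yaw, so both match the given sizes. I'll take one aligned view to refine this, then grasp and lift, and look at the key in the hand.

```bash
cat >> h.py <<'E'
def bow(im,PT,z):
    hsv=cv2.cvtColor(im,cv2.COLOR_RGB2HSV); m=cv2.inRange(hsv,(105,120,30),(125,255,255))
    n,l,st,c=cv2.connectedComponentsWithStats(m)
    i=min(range(1,n),key=lambda i:np.hypot(*(c[i]-(320,200)))-st[i,4]*.2)
    pts=np.argwhere(l==i)[:,::-1]; w=toplane(pts,z,"wrist",PT)[:,:2]
    return w
def shot(name):
    PT=pose("wrist"); im=r.camera("wrist"); cv2.imwrite(f"pics/{name}.png",im[:,:,::-1]); return im,PT
E
python3 - <<'E'
from h import *
Y=26.8; d=np.array([np.cos(np.radians(Y)),np.sin(np.radians(Y))]); e=np.array([d[1],-d[0]])
r.reach([.5005,-.383,.17],[180,0,Y]); r.hold(.3)
im,PT=shot("wk2"); w=bow(im,PT,.08)
rc=cv2.minAreaRect((w*1000).astype(np.float32)); print(np.round(rc[0],1),np.round(rc[1],1),rc[2])
a,b=w@d,w@e
ca=a.min()+.015; cb=(b.min()+b.max())/2; key=ca*d+cb*e
hsv=cv2.cvtColor(im,cv2.COLOR_RGB2HSV); m=(cv2.inRange(hsv,(5,60,60),(20,255,255))>0)
pts=np.argwhere(m)[:,::-1]; s=toplane(pts,.04,"wrist",PT)[:,:2]; s=s[np.hypot(*(s-key).T)<.045]
rs=cv2.minAreaRect((s*1000).astype(np.float32)); print("stand",np.round(rs[0],1),np.round(rs[1],1),rs[2])
near=(s@d).min()+.028; sc=near*d+((s@e).min()+(s@e).max())/2*e
print("key",key.round(4),"stand",sc.round(4),"b width",(b.max()-b.min()).round(4))
if np.hypot(*(key-sc))<.003:
    r.move_linear([*key,.055],rate=.1); r.hold(.2); print("f",r.current_wrist_force().round(1))
    r.move_gripper(0.0,60); r.hold(.2); print("w",r.current_grip_width(),r.current_wrist_force().round(1),r.current_eef_pos())
    r.move_linear([*key,.115],rate=.08); r.hold(.3)
    print("w",r.current_grip_width(),r.current_wrist_force().round(2),r.current_time())
    im,PT=shot("inhand"); w=bow(im,PT,.08+.06); a,b=(w-key)@d,(w-key)@e
    print("in hand a(x)",a.min(),a.max(),"b",b.min(),b.max())
E
```

```text
[ 503.6 -381.7] [34.5 11.5] 27.175500869750977
stand [ 502.2 -382.8] [60.3 50.1] 26.819290161132812
key [ 0.5016 -0.3828] stand [ 0.5002 -0.3837] b width 0.0116
f [ 0.4 -0.1  0.4]
w 0.011272360796602262 [-0.6  0.9  2.5] [ 0.50165495 -0.38275144  0.05519808]
w 0.01134526026229076 [0.21 0.27 0.2 ] 8.975
in hand a(x) -0.014374309857489678 0.026963753016893608 b -0.004956026981293588 0.006106715675174745
```

Bow gripped (11.3 mm) and lifted clear. Now over to the lock, to look at the keyhole.

```bash
python3 - <<'E'
from h import *
import pickle
r.move_linear([.5016,-.3828,.20],rate=.2)
r.reach([.577,.023,.205],[180,0,-162]); r.hold(.4)
im,PT=shot("wl"); pickle.dump(PT,open("wl.pkl","wb"))
print(r.current_joints().round(1),r.current_eef_pos(),r.current_grip_width(),r.current_time())
a=cv2.imread("pics/inhand.png")[150:300,240:400]; b=cv2.imread("pics/wl.png")[130:270,240:400]
f=lambda i:cv2.resize(i,None,fx=4,fy=4,interpolation=cv2.INTER_CUBIC)
cv2.imwrite("pics/inhandc.png",f(a)); cv2.imwrite("pics/wlc.png",f(b))
E
```

```text
[  -7.8    6.1  106.3    0.    67.6 -115.8] [0.57703873 0.02286883 0.20507917] 0.011508277185126729 12.0417
```

View pics/wlc.png

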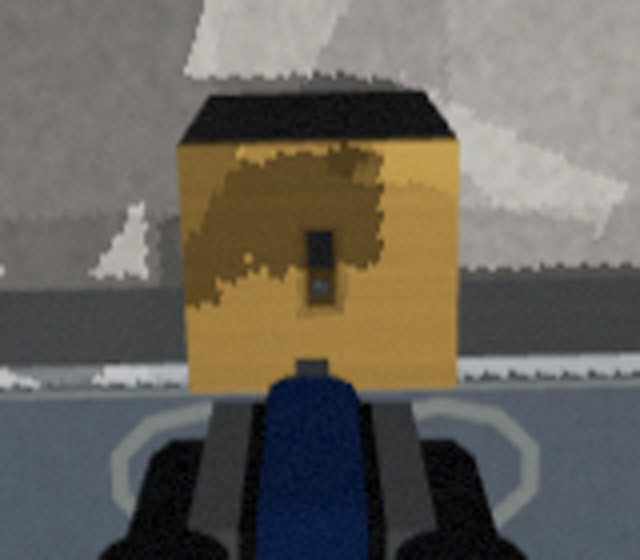

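View pics/inhandc.png

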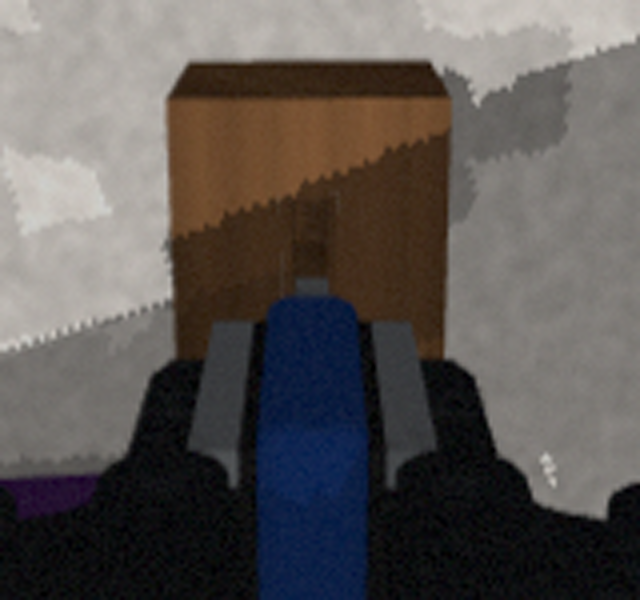

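The keyhole is at about (320,197) in the wrist image, the lock plate is fully visible, and the key sits straight between the pads. Next I'll compute the hole's pose and the key's offset in the hand.

```bash
python3 - <<'E'
from h import *
import pickle
PT=pickle.load(open("wl.pkl","rb")); T=PT[1]
tool=r.current_eef_pos(); Rt=Ro.from_euler("xyz",r.current_eef_rot(),degrees=True).as_matrix()
c=lambda l:[(240+x/4,130+y/4) for x,y in l]
w=toplane(c([(180,143),(457,140),(458,388),(189,390)]),.085,"wrist",PT); ctr=w.mean(0)
print("plate ctr",ctr.round(4),"sides",[(np.linalg.norm(w[i]-w[(i+1)%4]).round(4),ang(w[(i+1)%4]-w[i]).round(1)) for i in range(4)])
s=toplane(c([(321,228),(321,308),(303,268),(341,268)]),.085,"wrist",PT)
print("slot",s[:,:2].round(4).tolist(),"ctr",s.mean(0).round(4),ang(s[0]-s[1]), np.linalg.norm(s[0]-s[1]),np.linalg.norm(s[2]-s[3]))
# fit plate by mask
im=cv2.imread("pics/wl.png"); hsv=cv2.cvtColor(im,cv2.COLOR_BGR2HSV); m=cv2.inRange(hsv,(15,90,60),(30,255,255)); 
n,l,st,_=cv2.connectedComponentsWithStats(m); i=1+np.argmax(st[1:,4]); p=toplane(np.argwhere(l==i)[:,::-1],.085,"wrist",PT)[:,:2]
rc=cv2.minAreaRect((p*1000).astype(np.float32)); print("plate mask",np.round(rc[0],2),np.round(rc[1],1),rc[2])
# key in hand: bow top at TCP z + (0.08-0.055), visible widths at front top edge; tip/blade
h=np.linalg.inv(T)
for nm,px,z in [("bow front top edge in crop",[(258,430+0),(367,430)],.025)]:
    PT2=(PT[0],T); q=toplane([(240+x/4,150+y/4) for x,y in px],tool[2]+z,"wrist",PT2)
    print("bow edges tool frame",((q-tool)@Rt).round(4).tolist())
# bow underside front edge (z=shoulder) & blade edges just below it
q=toplane([(240+x/4,130+y/4) for x,y in [(272,380),(352,380)]],tool[2]-.015,"wrist",PT); print("shoulder edge",((q-tool)@Rt).round(4).tolist())
q=toplane([(240+x/4,130+y/4) for x,y in [(297,362),(328,362)]],tool[2]-.043,"wrist",PT); print("blade tip edge",((q-tool)@Rt).round(4).tolist())
E
```

```text
plate ctr [0.5808 0.0254 0.085 ] sides [(np.float64(0.0586), np.float64(108.6)), (np.float64(0.0561), np.float64(20.1)), (np.float64(0.0603), np.float64(-71.5)), (np.float64(0.0559), np.float64(-161.6))]
slot [[0.5721, 0.0226], [0.5893, 0.0282], [0.5818, 0.0217], [0.5793, 0.0295]] ctr [0.5806 0.0255 0.085 ] -161.88528296545414 0.018105463526562303 0.008275667347675016
plate mask [580.3   24.68] [56.3 60.1] 19.301040649414062
bow edges tool frame [[0.0123, -0.006, -0.025], [0.0123, 0.0046, -0.025]]
shoulder edge [[0.0104, -0.0059, 0.015], [0.0104, 0.0045, 0.015]]
blade tip edge [[0.0025, -0.003, 0.043], [0.0025, 0.0018, 0.043]]
```

The hole is at about (0.5805, 0.0253), yaw about 18.9°. The plate fits 56.3 x 60.1 mm. In the same camera, the key sits about (-2.3, -0.65) mm off in the tool frame. I'll align and descend in small steps with a force check.

```bash
cat >> h.py <<'E'
HOLE=np.array([.5805,.0253]); Y0=-161.1
def tx(yaw=Y0):
    a=np.radians(yaw); return np.array([[np.cos(a),np.sin(a)],[np.sin(a),-np.cos(a)]])  # rows: tool x, y in world
OFF=np.array([-.0023,-.00065])
def tcp(off,yaw=Y0): return HOLE-off@tx(yaw)
def F():
    f=np.array(r.current_wrist_force()); return np.r_[tx()@f[:2],f[2]]
E
python3 - <<'E'
from h import *
r.move_gripper(0.0,100)
xy=tcp(OFF); r.move_linear([*xy,.17],[180,0,Y0],rate=.1); r.hold(.2); f0=F(); print("f0",f0.round(2),r.current_grip_width())
r.move_linear([*xy,.131],rate=.08); r.hold(.1)
shot("pre"); s=r.camera("side"); cv2.imwrite("pics/side_pre.png",s[:,:,::-1])
z=.131
while z>.1145:
    z-=.0015; r.move_linear([*xy,z],rate=.03); r.hold(.05); f=F()-f0; print(round((.128-z)*1000,1),f.round(1),(np.array(r.current_eef_pos())-[*xy,z]).round(4)*1000)
    if f[2]>8 or np.hypot(f[0],f[1])>10: break
print(r.current_time())
a=cv2.imread("pics/pre.png")[150:270,240:400]; cv2.imwrite("pics/prec.png",cv2.resize(a,None,fx=4,fy=4,interpolation=cv2.INTER_CUBIC))
E
```

```text
f0 [ 0.05  0.74 -0.44] 0.010411275231222155
-1.5 [ 0.9 -0.2 -0.2] [-0.   0.   0.1]
0.0 [ 0.2 -1.1  0.2] [-0.1  0.  -0.1]
1.5 [-0.1 -0.2  1.3] [-0.1  0.  -0.1]
3.0 [ 0.1 -0.9 -0.9] [-0.   0.  -0.1]
4.5 [ 0.3 -0.9 -0.1] [-0.1  0.  -0.1]
6.0 [-0.4 -1.3  0.9] [-0.   0.  -0.1]
7.5 [-0.5 -1.   1.2] [-0.   0.  -0.1]
9.0 [-0.1 -0.7 -0.3] [-0.   0.  -0.1]
10.5 [-0.9  0.3  0.1] [-0.   0.  -0.1]
12.0 [-0.2 -1.1 -0.5] [-0.   0.  -0.1]
13.5 [-0.  -0.1  0.2] [-0.   0.  -0.1]
17.0917
```

The key went in freely to 13.5 mm. Now I'll wiggle it past the pins.

```bash
python3 - <<'E'
from h import *
z=.1145; f0=np.array([.05,.74,-.44]); ok=True
while z>.0995:
    z=max(z-.001,.0995)
    for dy in (3,-3):
        r.move_linear([*tcp(OFF,Y0+dy),z],[180,0,Y0+dy],rate=.05)
    f=F()-f0; e=r.current_eef_pos()
    print(round((.128-z)*1000,1),f.round(1),round((.128-e[2])*1000,1),round(r.current_time(),2))
    if f[2]>22 or np.hypot(f[0],f[1])>15: break
r.move_linear([*tcp(OFF),z],[180,0,Y0],rate=.05); r.hold(.2)
print((F()-f0).round(1),r.current_eef_pos(),r.current_grip_width(),r.current_time())
shot("home"); s=r.camera("side"); cv2.imwrite("pics/side_home.png",s[:,:,::-1])
a=cv2.resize(cv2.imread("pics/home.png")[140:290,240:400],(480,450),interpolation=cv2.INTER_CUBIC)
b=cv2.resize(s[150:250,270:350,::-1],(360,450),interpolation=cv2.INTER_CUBIC)[:,:320]
cv2.imwrite("pics/home_c.png",np.hstack([a,b]))
E
```

```text
14.5 [ 0.  -1.1  0.2] 14.4 17.6
15.5 [ 0.7 -1.5  0.7] 15.4 18.12
16.5 [ 2.6 -0.9  4.8] 16.1 18.63
17.5 [ 5.3 -1.9  4.7] 17.7 19.15
18.5 [ 4.3 -1.6 -2. ] 19.7 19.67
19.5 [ 4.8 -1.6  0.8] 19.9 20.18
20.5 [ 5.2 -1.3  0.4] 20.9 20.7
21.5 [ 5.8 -2.4  0.5] 21.6 21.22
22.5 [ 4.7 -2.9  2. ] 22.2 21.73
23.5 [ 4.1 -1.3  3.1] 23.1 22.25
24.5 [ 4.7 -0.8  4.6] 23.9 22.77
25.5 [-0.1 -1.1 -1.7] 26.0 23.28
26.5 [-0.9 -1.6 -2. ] 26.6 23.8
27.5 [-1.  -1.7 -0.9] 27.3 24.32
28.5 [0.7 1.2 6.1] 27.7 24.83
[-0.6  0.   5.3] [0.57845071 0.02539075 0.10024098] 0.010746798728611659 25.2833
```

View pics/home_c.png

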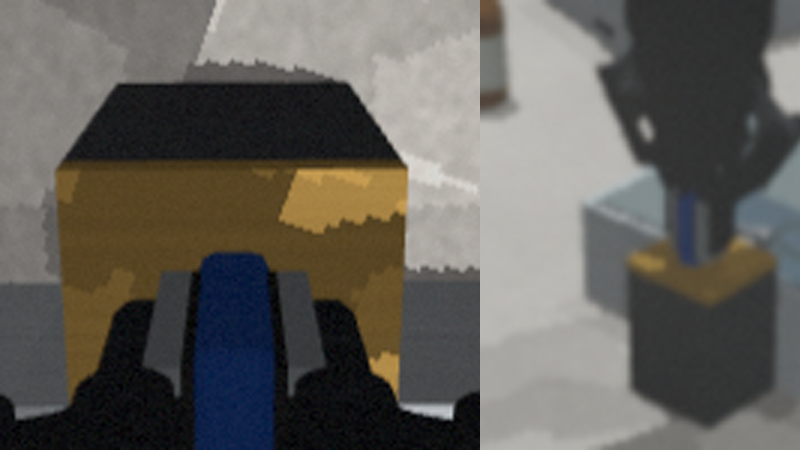

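The key is home: contact on the plate at 27.7 mm with 5 N, and the bow is seated on the brass. Now turn clockwise (yaw decreasing), watching the torque for the stop.

```bash
python3 - <<'E'
from h import *
z=.0998; f0=np.array([.05,.74,-.44]); t0=r.current_wrist_torque()
print("t0",t0)
a=0
while a<102:
    a+=10 if a<80 else 2
    r.move_linear([*tcp(OFF,Y0-a),z],[180,0,Y0-a],rate=.05)
    t=r.current_wrist_torque(); f=r.current_wrist_force(); print(a,"Tz",round(t[2]-t0[2],3),np.round(f,1),"j6",round(r.current_joints()[5],1),round(r.current_eef_rot()[2],1),round(r.current_time(),2))
    if np.hypot(f[0],f[1])>20 or (a>85 and abs(t[2]-t0[2])>.6): break
r.hold(.4); t=r.current_wrist_torque()
print(a,t-t0,r.current_wrist_force().round(1),r.current_eef_pos(),r.current_grip_width(),r.current_time())
E
```

```text
t0 [0.11585543 0.16701092 0.09560437]
10 Tz -0.107 [-0.7 -0.5  5.1] j6 -106.6 -170.9 25.71
20 Tz -0.085 [-1.8 -0.6  5.2] j6 -96.5 179.1 26.03
30 Tz -0.102 [-0.7 -0.1  4.7] j6 -86.5 169.1 26.36
40 Tz -0.081 [-1.7 -0.7  5.5] j6 -76.5 159.1 26.68
50 Tz -0.131 [-1.  -0.1  6.3] j6 -66.4 149.1 27.01
60 Tz -0.057 [-2.5 -0.7  6.7] j6 -56.4 139.1 27.33
70 Tz -0.096 [-2.4 -0.4  6.5] j6 -46.4 129.1 27.66
80 Tz -0.07 [-3.5 -1.   6.8] j6 -36.4 119.1 27.98
82 Tz -0.02 [-2.  -0.3  7. ] j6 -34.4 117.1 28.23
84 Tz 0.073 [-3.5 -0.1  7.6] j6 -32.4 115.1 28.48
86 Tz 0.061 [-3.3 -0.2  7.6] j6 -30.4 113.1 28.73
88 Tz 0.12 [-4.7 -0.3  7.8] j6 -28.4 111.2 28.98
90 Tz 0.194 [-4.  -0.6  8. ] j6 -26.4 109.2 29.23
92 Tz 0.332 [-4.8 -0.3  8.3] j6 -24.4 107.2 29.48
94 Tz 0.371 [-4.3  0.   8.9] j6 -22.5 105.3 29.73
96 Tz 0.481 [-5.4 -1.   7.9] j6 -20.5 103.3 29.98
98 Tz 0.598 [-6.2 -0.6  8.8] j6 -18.5 101.3 30.23
100 Tz 0.665 [-6.3 -0.2  9. ] j6 -16.5 99.3 30.48
100 [-0.18614143  0.51534292  0.68664472] [-7.1 -0.5  7.5] [0.57953871 0.02768594 0.10020161] 0.010677810209266034 30.8833
```

Torque rises from about 82°, which suggests the hard stop or an obstruction. I'll check the bolt and bow visually.

```bash
python3 - <<'E'
from h import *
im,PT=shot("turned"); s=r.camera("side"); t=r.camera("top")
for n,i in(("s",s),("t",t)): cv2.imwrite(f"pics/turned_{n}.png",i[:,:,::-1])
a=cv2.resize(im[130:300,220:420,::-1],(529,450),interpolation=cv2.INTER_CUBIC)
b=cv2.resize(s[150:250,270:330,::-1],(270,450),interpolation=cv2.INTER_CUBIC)
cv2.imwrite("pics/turned_c.png",np.hstack([a,b]))
E
```

```text
(no output)
```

View pics/turned_c.png

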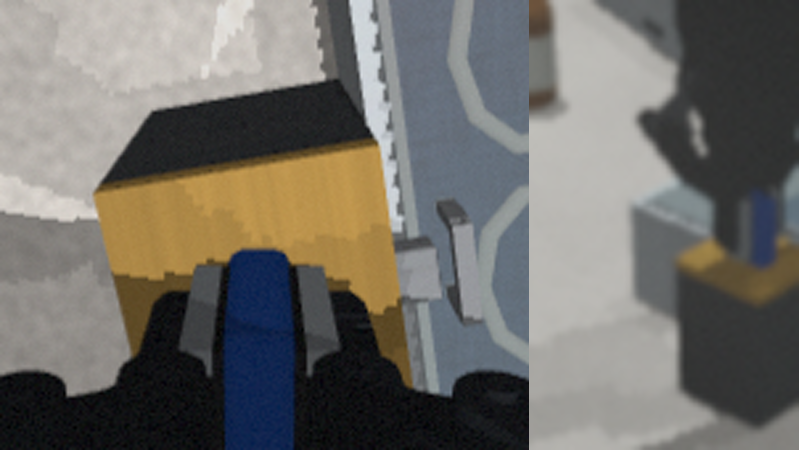

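The bolt has drawn clear of the lid hook, with a visible gap, and the bow still lines up with the pads. The key therefore followed the full 100° of hand turn, which covers 90° plus the play. Handing in while holding.

```bash
python3 - <<'E'
from h import *
r.hold(.3); print(r.current_eef_pos(),r.current_wrist_force().round(1),r.current_wrist_torque().round(2),r.current_grip_width(),r.current_qvel().round(2),r.current_time())
r.finish_job()
E
```

```text
[0.57954214 0.02768225 0.1002066 ] [-6.9 -0.8  8.7] [0.03 0.61 0.77] 0.010883643465328207 [-0.01  0.11  0.1  -0.14 -0.03 -0.07] 31.3333
the job is handed in; nothing more can be done
```

I drew the blue key out of its stand and wiggled it past both pins until it was home in the brass lock. I then turned it clockwise and handed the job in at 31.3 s of the 45 s, with the key still gripped and held turned.

**Last checks:**
- **Depth:** the shoulder met the plate at about 27.7 mm (28 is home), and the hand stayed at that height while turning.
- **Turn:** the hand turned 100°, which covers the quarter turn plus the key's play. The picture shows the bow square between the pads and the bolt clear of the lid hook. I had no direct reading of the lock angle.
- **Hold:** the grip width was 10.9 mm, the arm was at rest, and the wrist force was about 11 N.
- **Other things on the desk:** the arm stayed clear of them and I felt no contact. I did not measure their positions again at the end.

**What did not fully agree:** the turning torque started rising at about 82° of hand turn and reached 0.77 N m. I expected the stop nearer 93 to 97°. There was also a sideways force of about 7 N, probably from a 1 to 2 mm error in where I placed the key's axis. I took the picture as showing the lock at its stop.

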